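# Balance-load a swing-out centrifuge rotor

### The job

The centrifuge rotor on the counter has to be loaded in balance: put the four tubes that stand on the counter into its four empty buckets, upright and fully down, so that every one of the six tubes stands straight across the hub from the other tube of its own kind. Leave the two tubes that are already in the rotor in their buckets, and do not disturb the timer or the tape roll.

Things in the scene. Friction and masses are not known exactly. Their poses are not given: they have to be found in the camera images.
- rotor: aluminium star with six hanging steel cups (buckets), 192 mm across, fixed, does not turn. Origin: on its axis at counter level, z up. Six round buckets, axes 72 mm from the rotor's, the first on its +x axis, then every 60 degrees. Bucket: 35 mm inside, mouth flared to 42 (48 outside), floor 20 mm and rim 58 mm above the counter; hub and arms are no higher. Two of them are loaded at the start.
- tall_in_rotor: tall wide teal tube with screw cap: body 28 mm across up to 93 mm, cap 32 mm across from 91 to 110 mm; 110 mm tall, 60 g. Origin: centre of its flat underside, z up its axis, round. Loose; already in a bucket at the start, and stays there.
- short_in_rotor: short wide clear tube, 30 mm across, with a ribbed white screw cap 34 mm across from 56 to 76 mm; 76 mm tall, 50 g. Origin: centre of its flat underside, z up its axis, round. Loose; already in a bucket at the start, and stays there.
- tall_loose: tall wide teal tube with screw cap: body 28 mm across up to 93 mm, cap 32 mm across from 91 to 110 mm; 110 mm tall, 60 g. Origin: centre of its flat underside, z up its axis, round. Stands on the counter at the start; same kind as tall_in_rotor.
- short_loose: short wide clear tube, 30 mm across, with a ribbed white screw cap 34 mm across from 56 to 76 mm; 76 mm tall, 50 g. Origin: centre of its flat underside, z up its axis, round. Stands on the counter at the start; same kind as short_in_rotor.
- slim_1: slim 15 ml tube held in its black sleeve adapter (one rigid piece, moved as one): sleeve 30 mm across and 58 mm tall, slim clear tube 17 mm across above it, ribbed grey screw cap 22 mm across from 98 to 116 mm; 116 mm tall, 60 g. Stands on the counter at the start. Origin: centre of its underside, z up its axis, round. Same kind as slim_2.
- slim_2: slim 15 ml tube held in its black sleeve adapter (one rigid piece, moved as one): sleeve 30 mm across and 58 mm tall, slim clear tube 17 mm across above it, ribbed grey screw cap 22 mm across from 98 to 116 mm; 116 mm tall, 60 g. Stands on the counter at the start. Origin: centre of its underside, z up its axis, round. Same kind as slim_1.
- timer: bench timer lying on the lab book, 66 x 62 x 18 mm, a bystander. Origin: centre of its underside.
- tape_roll: roll of white labelling tape lying flat, 60 mm across, 18 mm high, a bystander. Origin: centre of its underside.
Mind the look-alikes: they are no part of the job. Leave any green, orange or purple look-alike of the tall_in_rotor alone.

How it is judged:
At the end, for the whole second after the job is handed in: All six tubes stand in buckets: underside within 4 mm of the bucket floor's height, axis 64 to 80 mm from the rotor's axis, tilted less than 0.12 rad, at rest; the two tubes of each kind are more than 134 mm apart, so in buckets straight across the hub (horizontal distance between tall_in_rotor and rotor between 0.064 and 0.08 m and z of tall_in_rotor in the frame of rotor between 0.016 and 0.024 m and angle between each of tall_in_rotor, short_in_rotor, tall_loose, short_loose, slim_1, slim_2's own z axis and vertical below 0.12 rad and linear speed of each of tall_in_rotor, short_in_rotor, tall_loose, short_loose, slim_1, slim_2 below 0.02 m/s and horizontal distance between short_in_rotor and rotor between 0.064 and 0.08 m and z of short_in_rotor in the frame of rotor between 0.016 and 0.024 m and horizontal distance between tall_loose and rotor between 0.064 and 0.08 m and z of tall_loose in the frame of rotor between 0.016 and 0.024 m and horizontal distance between short_loose and rotor between 0.064 and 0.08 m and z of short_loose in the frame of rotor between 0.016 and 0.024 m and horizontal distance between slim_1 and rotor between 0.064 and 0.08 m and z of slim_1 in the frame of rotor between 0.016 and 0.024 m and horizontal distance between slim_2 and rotor between 0.064 and 0.08 m and z of slim_2 in the frame of rotor between 0.016 and 0.024 m and horizontal distance between tall_in_rotor and tall_loose above 0.134 m and horizontal distance between short_in_rotor and short_loose above 0.134 m and horizontal distance between slim_1 and slim_2 above 0.134 m); the robot touches nothing.
It fails at once if a tube already in the rotor is moved by more than 20 mm (distance of any of tall_in_rotor, short_in_rotor from where it was at the start of the episode above 0.02 m).
It fails at once if the timer or the tape roll is moved by more than 20 mm (distance of any of timer, tape_roll from where it was at the start of the episode above 0.02 m).
It also fails if it takes over 104 s, if anything falls off the work surface, if the arm or the gripper's body presses on something with over 40 N, if the wrist force passes 120 N, or if a joint passes its speed limit or range.

### The arm

A 6-joint arm with a two-finger parallel gripper is mounted at the origin on a cart in front of the work surface, level with it; the furniture and walls round the work are solid. World frame = base frame: x ahead of the robot, y to its left, z up, the work surface at z = 0. Lengths are in m, angles in rad, forces in N, time in s.
With the tool pointing down it reaches from about 0.35 to 0.975 m from the base axis. Payload 4.9 kg.
Tool frame: the origin (TCP) lies at the very end of the fingers, on their centre line; the grasp point (between the pads) lies ctrl.grip_point_offset behind it (ctrl.grip_point_offset is the distance from the TCP to the grasp point, in m); z points along the fingers, y is the line along which they close (so a half turn about z gives the same grasp; the last joint's range is limited). The gripper opens to 85 mm and grips with 20 to 120 N. Pads are 22 mm wide; open, the fingers measure 114 mm over their backs; the gripper's body (76 mm by 85 mm) begins 54 mm behind the grasp point. The pads swing forward as they close: fully open they stand 13 mm farther back than shut.
Start: joints at [1.042, 0.053, 1.613, -0, 1.476, -0.119], TCP at [0.249, 0.573, 0.231] pointing down, gripper open.
Joint ranges: [-3.01, 3.01], [-1.01, 2.22], [0.06, 2.58], [-1.02, 4.17], [0.09, 2.62], [-3.14, 3.14]. Speed limits (rad/s): [2.57, 2.57, 3.14, 3.14, 3.14, 3.14].

### API

Orientations are given as a rotation vector (axis times angle).
In Python, from station import ctrl gives the robot as it stands. The module is installed in compiled form; this text tells all that it offers.
- The arm moves only by the tool drive_tool, never from a script. Its argument "steps" is a list of rows, each an object with "translation": the shift along the tool's x, y, z normalised to -1 to 1, where 1 is 4 cm, a list of three; "angular": the turn, a rotation vector about the tool's x, y, z normalised to -1 to 1, where 1 is 8 degrees, a list of three; "gripper": the opening, from 0 (shut) to 1 (fully open). In form: [{"translation": [dx, dy, dz], "angular": [wx, wy, wz], "gripper": gripper}, ...]. A call has 1 to 8 rows; each row shifts and turns the commanded pose from where the row before left it, along the tool's axes as they then stand; what a row does not reach is not made up. A row lasts 1/8 s, in which the tool goes at most 62.5 mm and 10.7 degrees, less where a joint would pass 70% of its speed; a pose out of reach is approached as far as the arm can. A call with a number of a shift or a turn outside -1 to 1 is refused whole. A call with a gripper value outside its range is refused whole. The fingers move at their own pace and stop on an object; "force" is the grip in N (left out, the last holds). Time passes only in rows, so rows that do not move let the fingers close. It gives the time, the measured TCP pose, the force, the opening and the grip force at its end, in the units of the state.
- ctrl.get_obs(): the state, without advancing time (a new reading comes with each control period).
- ctrl.get_image(name): name is "scene" or "top" or "wrist"; returns a dict with "color" (480x640x3 uint8, red, green, blue), "depth" (480x640 float32, m along the optical axis (not along the pixel's ray), 0 where there is no reading), "fx", "fy", "cx", "cy" (pixels), "R" (3x3) and "t" (3): a world point X has camera coordinates R X + t. Camera axes: x right, y down, z forward; pixel columns grow to the right and rows downward; lengths in m; the calibration is good to about 2 mm. A picture is of the moment at which its call begins.
- ctrl.finish_job(): hands the job in; it is judged then, once.
The state is a dict: "t": time; "q": joint angles; "dq": joint speeds; "effort": joint torques, N m; "tool_pos": TCP position; "tool_rot": TCP orientation; "contact_force": force on the tool from outside, world axes, zero at the start; "wrist_torque": the same for the moment, N m; "opening": finger opening in m; "grip_force": force on a finger pad.
Only numpy, scipy, OpenCV 4.12 (cv2) and the standard library are available. Lean on these libraries where they do the work, as an engineer would, in place of code of your own. Each camera call takes 0.05 s, during which the arm holds its last target. There are 200 camera calls.

## Working session

There is one attempt and no reset: what is moved stays moved. The work goes in short steps, Python scripts to look and compute and a tool call to move; the robot and the scene stay as the last step left them, time stands still between calls to the robot, and variables do not carry over. Pictures are saved under pics/ and viewed, at most 14 in all, crops included, and the job is handed in when it is done.

Besides the shell and the picture viewer there is one more tool, called as a command line: name --argument value ..., lists and objects as JSON in quotes. drive_tool: Moves the arm, as the interface text tells. Its arguments: {"type":"object","properties":{"steps":{"type":"array"},"force":{"type":"number"}},"required":["steps"]}

```bash
mkdir -p pics
python3 - <<'E'
from station import ctrl
import cv2,numpy as np
print(ctrl.get_obs(),ctrl.grip_point_offset)
for n in("top","scene"):
    i=ctrl.get_image(n);cv2.imwrite(f"pics/{n}0.png",i["color"][:,:,::-1]);np.savez(f"{n}0.npz",**i)
    print(n,i["fx"],i["cx"],i["cy"],i["R"],i["t"],-i["R"].T@i["t"])
E
```

```text
{'t': 0.0, 'q': array([ 1.04199588e+00,  5.33396754e-02,  1.61427371e+00,  1.01244993e-05,
        1.47601993e+00, -1.18991941e-01]), 'dq': array([ 0.00142889,  0.00206378,  0.00029285, -0.00107694, -0.00064219,
       -0.00013238]), 'effort': array([ 4.83161548e-04, -3.93696105e+01, -3.70167732e+01, -9.64650849e-05,
        7.44146149e-03,  9.93608865e-06]), 'tool_pos': array([0.24869876, 0.57271293, 0.2300858 ]), 'tool_rot': array([-6.39097688e-01, -3.07522504e+00,  3.03311560e-03]), 'contact_force': array([ 0.27922856, -0.44268928,  0.08533963]), 'wrist_torque': array([ 0.000928  , -0.02101149,  0.02819583]), 'grip_force': 0.0, 'opening': 0.08533477587804743} 0.0187
top 500.4730188061558 318.31559865727536 241.44156069949847 [[ 0.04772264 -0.99884303  0.00592903]
 [-0.96905518 -0.04773702 -0.24218429]
 [ 0.24218713  0.00581211 -0.97021215]] [0.17350422 0.61391637 0.94387598] [0.35804415 0.19712411 1.06341213]
scene 512.8311111891894 328.18839327849844 254.3280756934443 [[ 0.86146752 -0.5076161   0.01412797]
 [-0.36057268 -0.63103906 -0.68686028]
 [ 0.35757664  0.58661367 -0.72665216]] [-0.40797126  0.38156358  0.81488787] [ 0.19765052 -0.44433562  0.8599847 ]
```

View pics/top0.png

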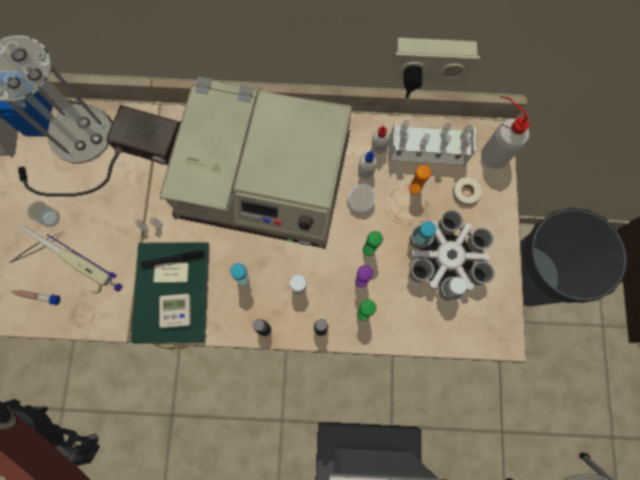

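View pics/scene0.png

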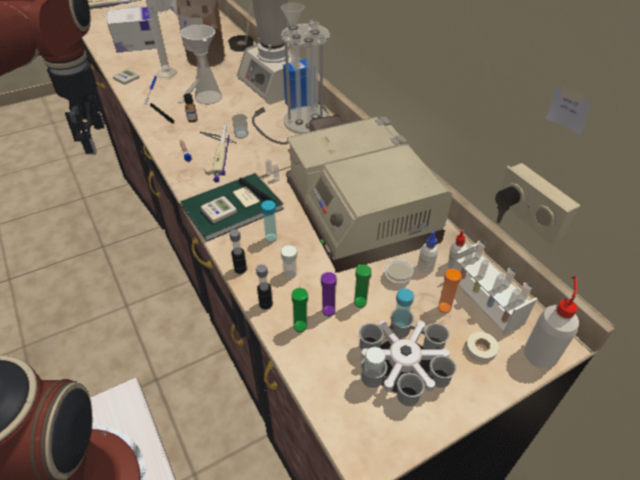

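The top view shows the loose tubes: teal at (238,271), white cap at (298,284) and two slim tubes at (262,326) and (321,326). In the rotor, hub at (452,255), teal is at (427,230) and short at (455,287). The look-alikes are green (374,240) and (367,308), purple (364,275) and orange (422,174). I'm leaving those alone because only teal fits "tall_loose".

```bash
cat > h.py <<'E'
import numpy as np,cv2
def world(i):
    v,u=np.mgrid[0:480,0:640];d=i["depth"]
    P=np.stack([(u-i["cx"])/i["fx"]*d,(v-i["cy"])/i["fy"]*d,d],-1)
    return (P-i["t"])@i["R"]
def ray(i,u,v,z):
    d=i["R"].T@np.array([(u-i["cx"])/i["fx"],(v-i["cy"])/i["fy"],1]);c=-i["R"].T@i["t"]
    return (c+d*(z-c[2])/d[2])[:2]
def proj(i,X):
    p=i["R"]@np.asarray(X)+i["t"];return i["fx"]*p[0]/p[2]+i["cx"],i["fy"]*p[1]/p[2]+i["cy"]
E
python3 - <<'E'
from h import *
L={n:dict(np.load(n+"0.npz")) for n in("top","scene")}
T={"tall":(238,271,.11),"short":(298,284,.076),"s1":(262,326,.116),"s2":(321,326,.116),"tallR":(427,230,.13),"shortR":(457,286,.096),
 "g1":(374,240,.11),"g2":(367,308,.11),"pu":(364,275,.11),"or":(422,174,.11)}
t=L["top"]
for k,(u,v,z) in T.items():
    x0=ray(t,u,v,z);print(k,"px",x0.round(3),end=" ")
    for n in L:
        W=world(L[n]);m=(np.hypot(W[...,0]-x0[0],W[...,1]-x0[1])<.03)&(abs(W[...,2]-z)<.006)&(L[n]["depth"]>0)
        q=W[m]
        if len(q)>5:
            c,r=cv2.minEnclosingCircle(q[:,:2].astype(np.float32));print(n,len(q),np.round(q.mean(0),4),np.round(c,4),round(r,4),end=" | ")
    print()
for n in L:
    W=world(L[n]);x0=ray(t,452,255,.055);print(n,x0)
    m=(np.hypot(W[...,0]-x0[0],W[...,1]-x0[1])<.11)&(W[...,2]>.048)&(W[...,2]<.064);q=W[m]
    h=q[np.hypot(*(q[:,:2]-x0).T)<.03];print("hub",len(h),h.mean(0),cv2.minEnclosingCircle(q[:,:2].astype(np.float32)))
i=t["color"][200:320,350:510];j=t["color"][250:350,215:345]
cv2.imwrite("pics/rot.png",np.vstack([cv2.resize(i,(560,420),interpolation=2)[:300],cv2.resize(j,(560,300))])[:,:,::-1] if 0 else cv2.resize(i,(720,540),interpolation=2)[:,:,::-1])
E
```

```text
tall px [0.53  0.355] top 206 [0.5305 0.3555 0.1093] [0.5305 0.3553] 0.0158 | scene 118 [0.5278 0.3559 0.1086] [0.528  0.3583] 0.0173 | 
short px [0.515 0.239] top 230 [0.5181 0.2401 0.0762] [0.5186 0.2402] 0.0177 | scene 170 [0.515  0.2368 0.0752] [0.5166 0.238 ] 0.0179 | 
s1 px [0.426 0.3  ] top 111 [0.4289 0.307  0.1161] [0.429  0.3072] 0.0108 | scene 75 [0.4258 0.3045 0.1149] [0.4258 0.3053] 0.0117 | 
s2 px [0.432 0.19 ] top 110 [0.4349 0.1899 0.1161] [0.4349 0.1901] 0.0116 | scene 90 [0.4322 0.1874 0.115 ] [0.4332 0.1886] 0.012 | 
tallR px [ 0.624 -0.006] top 207 [ 0.6273 -0.0084  0.1292] [ 0.6279 -0.0088] 0.0164 | scene 197 [ 0.6274 -0.0123  0.1288] [ 0.6289 -0.0104] 0.0169 | 
shortR px [ 0.523 -0.072] top 245 [ 0.5245 -0.0728  0.0962] [ 0.5254 -0.0735] 0.0179 | scene 282 [ 0.5214 -0.0759  0.0956] [ 0.522  -0.0748] 0.0182 | 
g1 px [0.604 0.094] top 194 [0.608  0.092  0.1091] [0.6084 0.0917] 0.0159 | scene 167 [0.6051 0.09   0.1087] [0.606  0.0916] 0.0175 | 
g2 px [0.47  0.104] top 221 [0.4717 0.1026 0.1094] [0.472  0.1024] 0.0161 | scene 186 [0.4684 0.0997 0.1088] [0.4687 0.1008] 0.0168 | 
pu px [0.534 0.111] top 207 [0.5381 0.11   0.1094] [0.5384 0.1101] 0.0162 | scene 174 [0.5355 0.1071 0.1086] [0.5358 0.109 ] 0.0168 | 
or px [ 0.748 -0.001] top 184 [ 0.7531 -0.0038  0.109 ] [ 0.7538 -0.0048] 0.0167 | scene 174 [ 0.7504 -0.0065  0.1088] [ 0.7516 -0.0049] 0.0166 | 
top [ 0.59451655 -0.07409969]
hub 590 [ 0.59508671 -0.07337013  0.05273294] ((0.5975614190101624, -0.07451316714286804), 0.09545642882585526)
scene [ 0.59451655 -0.07409969]
hub 675 [ 0.59281979 -0.0761867   0.0523708 ] ((0.5947848558425903, -0.07423774898052216), 0.09544014185667038)
```

View pics/rot.png

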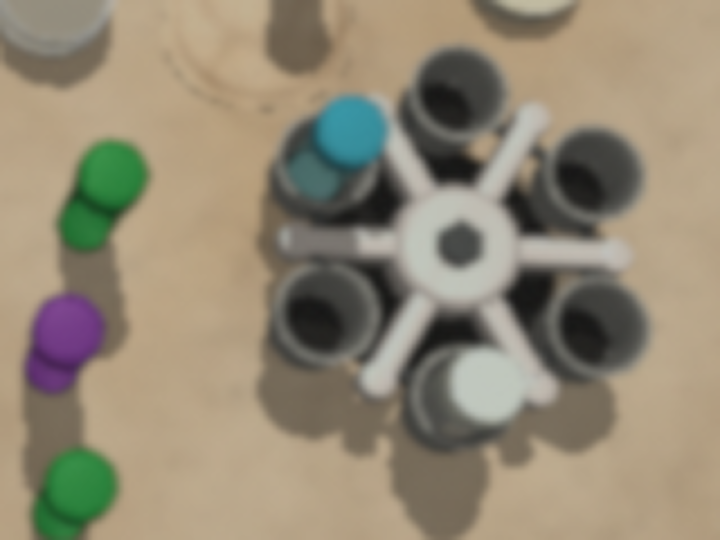

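The crop confirms that the only teal cap in the rotor is at the upper left (60° bucket) and the white cap is at the bottom (180° bucket). The four empty buckets are at 0°, 120°, 240° and 300°. Next I fit the rotor centre and phase.

Run:
```python
from h import *
from scipy.optimize import least_squares
A=np.arange(6)*np.pi/3
for n in("top","scene"):
    i=dict(np.load(n+"0.npz"));W=world(i)
    c0=np.array([.596,-.0743]);d=np.hypot(W[...,0]-c0[0],W[...,1]-c0[1])
    for zz in (.054,):
        q=W[(d<.11)&(d>.045)&(W[...,2]>zz)&(W[...,2]<.062)]
        def f(p):
            C=p[:2]+.072*np.c_[np.cos(p[2]+A),np.sin(p[2]+A)]
            return np.hypot(*(q[:,None,:2]-C[None]).transpose(2,0,1)).min(1)-.0225
        for ph in(-.1,.1):
            r=least_squares(f,[*c0,ph],loss="soft_l1",f_scale=.002);print(n,len(q),r.x.round(4),round(r.cost*1e6),np.median(abs(r.fun)))
    b=W[(W[...,2]>.06)&(W[...,1]>.2)&(W[...,1]<.5)&(W[...,0]>.56)&(W[...,0]<1)];print("centrifuge minx",np.percentile(b[:,0],2),"y",np.percentile(b[:,1],[1,99]),"h",np.percentile(b[:,2],98))
```

```text
top 740 [ 0.5969 -0.0738 -0.005 ] 1350 0.0013757574761003952
top 740 [ 0.5969 -0.0738 -0.005 ] 1350 0.0013757555794629266
centrifuge minx 0.6304627557173955 y [0.20277765 0.49507186] h 0.3211831111753084
scene 911 [ 0.5947 -0.0747 -0.0061] 2035 0.0013385321253200355
scene 911 [ 0.5947 -0.0747 -0.0061] 2035 0.0013385424648402477
centrifuge minx 0.6275398101205978 y [0.20199508 0.49420785] h 0.48073511392839213
```

drive_tool --steps '[{"translation": [0, 0, 0], "angular": [0, 0, -0.98], "gripper": 0.75}, {"translation": [0, 0, 0], "angular": [0, 0, -0.98], "gripper": 0.75}, {"translation": [0, 0, 0], "angular": [0, 0, -0.98], "gripper": 0.75}, {"translation": [0, 0, 0], "angular": [0, 0, 0], "gripper": 0.75}]'

```text
t: 0.6
tool_pos: [0.2488, 0.573, 0.2307]
tool_rot: [-0.001, -3.141, 0.001]
contact_force: [0.1, -1.3, 0.5]
opening: 0.0641
grip_force: 0.0
```

drive_tool --steps '[{"translation": [-0.877, -0.676, 0], "angular": [0, 0, 0], "gripper": 0.75}, {"translation": [-0.877, -0.676, 0], "angular": [0, 0, 0], "gripper": 0.75}, {"translation": [-0.877, -0.676, 0], "angular": [0, 0, 0], "gripper": 0.75}, {"translation": [-0.877, -0.676, 0], "angular": [0, 0, 0], "gripper": 0.75}, {"translation": [-0.877, -0.676, 0], "angular": [0, 0, 0], "gripper": 0.75}, {"translation": [-0.877, -0.676, 0], "angular": [0, 0, 0], "gripper": 0.75}, {"translation": [-0.877, -0.676, 0], "angular": [0, 0, 0], "gripper": 0.75}, {"translation": [-0.877, -0.676, 0], "angular": [0, 0, 0], "gripper": 0.75}]'

```text
t: 1.6
tool_pos: [0.5307, 0.3561, 0.231]
tool_rot: [-0.003, -3.141, 0.0]
contact_force: [0.8, -0.1, 0.5]
opening: 0.0638
grip_force: 0.0
```

drive_tool --steps '[{"translation": [0, 0, 0], "angular": [0, 0, 0], "gripper": 0.75}, {"translation": [0, 0, 0.5], "angular": [0, 0, 0], "gripper": 0.75}, {"translation": [0, 0, 0.5], "angular": [0, 0, 0], "gripper": 0.75}, {"translation": [0, 0, 0], "angular": [0, 0, 0], "gripper": 0.75}]'

```text
t: 2.1
tool_pos: [0.5271, 0.3569, 0.187]
tool_rot: [0.003, -3.135, 0.005]
contact_force: [0.3, -0.7, 0.3]
opening: 0.0642
grip_force: 0.0
```

```bash
cat > look.py <<'E'
import sys
from station import ctrl
from h import *
o=ctrl.get_obs();print(o["tool_pos"],o["tool_rot"],o["q"].round(2))
n=sys.argv[1]
i=ctrl.get_image("wrist");np.savez("w.npz",**i)
cv2.imwrite(f"pics/{n}.png",i["color"][:,:,::-1])
W=world(i)
z,x,y=map(float,sys.argv[2:5])
m=(np.hypot(W[...,0]-x,W[...,1]-y)<.03)&(abs(W[...,2]-z)<.006)&(i["depth"]>0);q=W[m]
if len(q)>5: print(len(q),q.mean(0),cv2.minEnclosingCircle(q[:,:2].astype(np.float32)))
E
python3 look.py w1 .11 .529 .357
```

```text
[0.52713477 0.35686324 0.18700851] [ 2.80729368e-03 -3.13547298e+00  4.85528255e-03] [ 0.48  0.11  1.62  0.    1.41 -1.09]
1542 [0.52844696 0.35734328 0.1077492 ] ((0.5292972922325134, 0.35723602771759033), 0.016103260219097137)
```

View pics/w1.png

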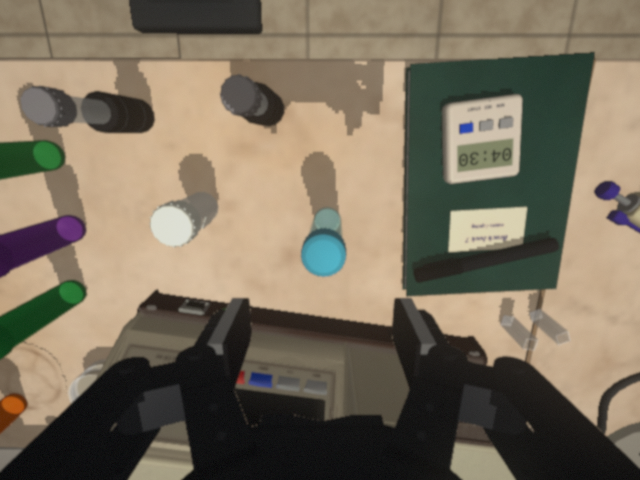

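The wrist view shows the teal cap at (323,254), between the fingers' closing lines, and the averaged position holds to under 1 mm. Descending on the tube.

drive_tool --steps '[{"translation": [-0.05, 0, 0.7], "angular": [0, 0, 0], "gripper": 0.75}, {"translation": [0, 0, 0.7], "angular": [0, 0, 0], "gripper": 0.75}, {"translation": [0, 0, 0.7], "angular": [0, 0, 0], "gripper": 0.75}, {"translation": [0, 0, 0.6], "angular": [0, 0, 0], "gripper": 0.75}, {"translation": [0, 0, 0], "angular": [0, 0, 0], "gripper": 0.75}]'

```text
t: 2.78
tool_pos: [0.5302, 0.3568, 0.0813]
tool_rot: [0.002, -3.138, 0.003]
contact_force: [0.3, -0.4, -0.2]
opening: 0.0643
grip_force: 0.0
```

drive_tool --steps '[{"translation": [0, 0, 0], "angular": [0, 0, 0], "gripper": 0.25}, {"translation": [0, 0, 0], "angular": [0, 0, 0], "gripper": 0.2}, {"translation": [0, 0, 0], "angular": [0, 0, 0], "gripper": 0.2}, {"translation": [0, 0, 0], "angular": [0, 0, 0], "gripper": 0.2}]' --force 35

```text
t: 3.28
tool_pos: [0.5331, 0.3579, 0.0856]
tool_rot: [-0.001, 3.138, 0.003]
contact_force: [0.6, 0.6, 5.6]
opening: 0.0309
grip_force: 35.1
```

drive_tool --steps '[{"translation": [0, 0, -0.5], "angular": [0, 0, 0], "gripper": 0.2}, {"translation": [0, 0, -0.9], "angular": [0, 0, 0], "gripper": 0.2}, {"translation": [0, 0, -0.9], "angular": [0, 0, 0], "gripper": 0.2}, {"translation": [0, 0, -0.9], "angular": [0, 0, 0], "gripper": 0.2}, {"translation": [0, 0, -0.9], "angular": [0, 0, 0], "gripper": 0.2}, {"translation": [0, -0.6, -0.5], "angular": [0, 0, 0], "gripper": 0.2}, {"translation": [0, -0.9, 0], "angular": [0, 0, 0], "gripper": 0.2}, {"translation": [0, -0.9, 0], "angular": [0, 0, 0], "gripper": 0.2}]'

```text
t: 4.28
tool_pos: [0.5317, 0.2601, 0.2686]
tool_rot: [-0.002, 3.14, 0.0]
contact_force: [-0.5, -0.7, -0.5]
opening: 0.0303
grip_force: 34.8
```

drive_tool --steps '[{"translation": [-0.08, -0.9, 0], "angular": [0, 0, 0], "gripper": 0.2}, {"translation": [-0.08, -0.9, 0], "angular": [0, 0, 0], "gripper": 0.2}, {"translation": [-0.08, -0.9, 0], "angular": [0, 0, 0], "gripper": 0.2}, {"translation": [-0.08, -0.9, 0], "angular": [0, 0, 0], "gripper": 0.2}, {"translation": [-0.08, -0.9, 0], "angular": [0, 0, 0], "gripper": 0.2}, {"translation": [-0.08, -0.9, 0], "angular": [0, 0, 0], "gripper": 0.2}, {"translation": [-0.08, -0.9, 0], "angular": [0, 0, 0], "gripper": 0.2}, {"translation": [-0.08, -0.9, 0], "angular": [0, 0, 0], "gripper": 0.2}]'

```text
t: 5.28
tool_pos: [0.5573, -0.0281, 0.2681]
tool_rot: [-0.001, 3.141, -0.0]
contact_force: [-0.6, 0.1, -1.6]
opening: 0.0306
grip_force: 34.8
```

drive_tool --steps '[{"translation": [0, -0.9, 0], "angular": [0, 0, 0], "gripper": 0.2}, {"translation": [0, -0.9, 0], "angular": [0, 0, 0], "gripper": 0.2}, {"translation": [0, -0.6, 0], "angular": [0, 0, 0], "gripper": 0.2}, {"translation": [0, 0, 0], "angular": [0, 0, 0], "gripper": 0.2}, {"translation": [0, 0, 0], "angular": [0, 0, 0], "gripper": 0.2}]'

```text
t: 5.9
tool_pos: [0.5576, -0.1223, 0.2677]
tool_rot: [-0.001, 3.141, 0.001]
contact_force: [-0.2, 0.4, -1.1]
opening: 0.0303
grip_force: 34.9
```

```bash
cat > two.py <<'E'
import sys
from station import ctrl
from h import *
# args: label, then triples x y z of expected top centres -> circle fit from top and scene depth
o=ctrl.get_obs();print(o["t"],o["tool_pos"].round(4),o["tool_rot"].round(4),o["grip_force"])
a=list(map(float,sys.argv[2:]))
for n in("top","scene"):
    i=ctrl.get_image(n);cv2.imwrite(f"pics/{sys.argv[1]}_{n}.png",i["color"][:,:,::-1]);np.savez(f"{sys.argv[1]}_{n}.npz",**i);W=world(i)
    for k in range(0,len(a),3):
        x,y,z=a[k:k+3];q=W[(np.hypot(W[...,0]-x,W[...,1]-y)<.03)&(abs(W[...,2]-z)<.006)&(i["depth"]>0)]
        if len(q)>5:c,r=cv2.minEnclosingCircle(q[:,:2].astype(np.float32));print(n,len(q),q.mean(0).round(4),np.round(c,4),round(r,4))
E
python3 two.py a
python3 - <<'E'
import cv2;a=cv2.imread("pics/a_top.png");b=cv2.imread("pics/a_scene.png")
cv2.imwrite("pics/ab.png",cv2.hconcat([cv2.resize(a[120:370,340:540],(400,500)),cv2.resize(b[200:450,300:500],(400,500))]))
E
```

```text
5.9 [ 0.5576 -0.1223  0.2677] [-1.4000e-03  3.1415e+00  6.0000e-04] 34.859270654269494
```

View pics/ab.png

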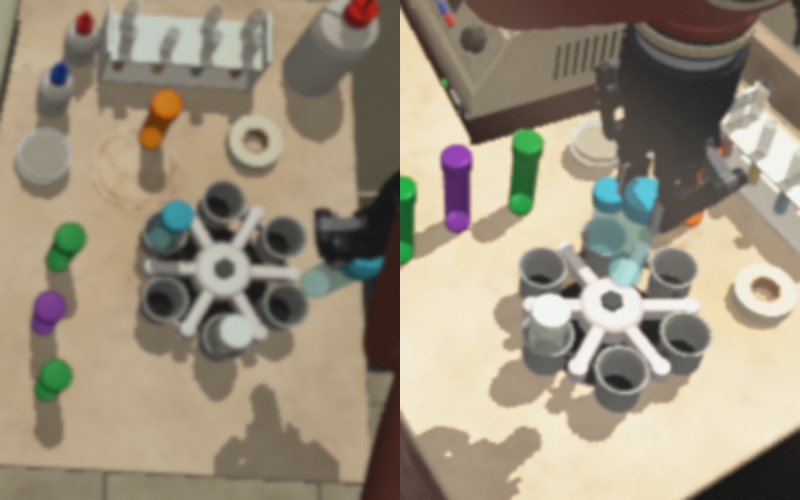

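The tube hangs vertically from the fingers. I measure its axis by fitting its body (28 mm) in both views.

```bash
cat > held.py <<'E'
import sys
from h import *
from scipy.optimize import least_squares
# held.py label r z0 z1 x y : fit vertical cylinder of radius r near x,y
lab=sys.argv[1];r,z0,z1,x,y=map(float,sys.argv[2:7])
for n in("top","scene"):
    i=dict(np.load(f"{lab}_{n}.npz"));W=world(i)
    for a,b in((z0,(z0+z1)/2),((z0+z1)/2,z1)):
        q=W[(np.hypot(W[...,0]-x,W[...,1]-y)<r+.012)&(W[...,2]>a)&(W[...,2]<b)&(i["depth"]>0)]
        if len(q)<20: print(n,len(q));continue
        s=least_squares(lambda p:np.hypot(q[:,0]-p[0],q[:,1]-p[1])-r,[x,y],loss="soft_l1",f_scale=.001)
        print(n,a,len(q),s.x.round(4),"mean xy",q.mean(0).round(4),"zmin",q[:,2].min().round(4))
E
python3 held.py a .014 .17 .255 .557 -.122
```

```text
top 0.17 96 [ 0.5559 -0.1199] mean xy [ 0.5506 -0.1098  0.1998] zmin 0.1864
top 0.21250000000000002 165 [ 0.5559 -0.1209] mean xy [ 0.5493 -0.1116  0.2327] zmin 0.2136
scene 0.17 175 [ 0.5538 -0.1191] mean xy [ 0.5453 -0.1264  0.1985] zmin 0.1824
scene 0.21250000000000002 309 [ 0.5536 -0.1206] mean xy [ 0.5451 -0.1278  0.234 ] zmin 0.2126
```

drive_tool --steps '[{"translation": [-0.115, -0.4, 0], "angular": [0, 0, 0], "gripper": 0.2}, {"translation": [0, 0, 0.8], "angular": [0, 0, 0], "gripper": 0.2}, {"translation": [0, 0, 0.8], "angular": [0, 0, 0], "gripper": 0.2}, {"translation": [0, 0, 0.8], "angular": [0, 0, 0], "gripper": 0.2}, {"translation": [0, 0, 0.3], "angular": [0, 0, 0], "gripper": 0.2}, {"translation": [0, 0, 0], "angular": [0, 0, 0], "gripper": 0.2}, {"translation": [0, 0, 0], "angular": [0, 0, 0], "gripper": 0.2}]'

```text
t: 6.88
tool_pos: [0.5634, -0.1393, 0.1611]
tool_rot: [-0.001, 3.139, -0.002]
contact_force: [-0.4, 0.1, -1.4]
opening: 0.0307
grip_force: 34.9
```

```bash
python3 two.py b; python3 held.py b .014 .08 .14 .5595 -.1365
```

```text
6.875 [ 0.5634 -0.1393  0.1611] [-1.200e-03  3.139e+00 -1.700e-03] 34.8890204532654
top 0.08 82 [ 0.5619 -0.1372] mean xy [ 0.5566 -0.1274  0.095 ] zmin 0.081
top 0.11000000000000001 85 [ 0.5617 -0.1379] mean xy [ 0.5553 -0.1281  0.1237] zmin 0.1101
scene 0.08 144 [ 0.56   -0.1367] mean xy [ 0.5512 -0.1436  0.0951] zmin 0.0804
scene 0.11000000000000001 160 [ 0.5597 -0.1379] mean xy [ 0.5509 -0.145   0.1247] zmin 0.1102
```

drive_tool --steps '[{"translation": [0.03, 0.02, 0.3], "angular": [0, 0, 0], "gripper": 0.2}, {"translation": [0, 0, 0.3], "angular": [0, 0, 0], "gripper": 0.2}, {"translation": [0, 0, 0.3], "angular": [0, 0, 0], "gripper": 0.2}, {"translation": [0, 0, 0.3], "angular": [0, 0, 0], "gripper": 0.2}, {"translation": [0, 0, 0.1], "angular": [0, 0, 0], "gripper": 0.2}, {"translation": [0, 0, 0], "angular": [0, 0, 0], "gripper": 0.2}]'

```text
t: 7.72
tool_pos: [0.5611, -0.138, 0.107]
tool_rot: [0.001, -3.141, -0.0]
contact_force: [0.4, 0.8, -0.6]
opening: 0.0303
grip_force: 34.9
```

drive_tool --steps '[{"translation": [0, 0, 0], "angular": [0, 0, 0], "gripper": 0.5}, {"translation": [0, 0, 0], "angular": [0, 0, 0], "gripper": 0.55}, {"translation": [0, 0, -0.3], "angular": [0, 0, 0], "gripper": 0.55}, {"translation": [0, 0, -0.8], "angular": [0, 0, 0], "gripper": 0.55}, {"translation": [0, 0, -0.9], "angular": [0, 0, 0], "gripper": 0.55}, {"translation": [0, 0, -0.5], "angular": [0, 0, 0], "gripper": 0.6}, {"translation": [0.1, 0.6, 0], "angular": [0, 0, 0], "gripper": 0.7}, {"translation": [0.1, 0.9, 0], "angular": [0, 0, 0], "gripper": 0.75}]'

```text
t: 8.72
tool_pos: [0.5522, -0.0769, 0.2063]
tool_rot: [-0.001, -3.14, -0.001]
contact_force: [-0.6, 0.2, 0.4]
opening: 0.0645
grip_force: 0.0
```

drive_tool --steps '[{"translation": [0.1, 0.95, 0], "angular": [0, 0, 0], "gripper": 0.75}, {"translation": [0.1, 0.95, 0], "angular": [0, 0, 0], "gripper": 0.75}, {"translation": [0.1, 0.95, 0], "angular": [0, 0, 0], "gripper": 0.75}, {"translation": [0.1, 0.95, 0], "angular": [0, 0, 0], "gripper": 0.75}, {"translation": [0.1, 0.95, 0], "angular": [0, 0, 0], "gripper": 0.75}, {"translation": [0.1, 0.95, 0], "angular": [0, 0, 0], "gripper": 0.75}, {"translation": [0.1, 0.95, 0], "angular": [0, 0, 0], "gripper": 0.75}, {"translation": [0.1, 0.95, 0], "angular": [0, 0, 0], "gripper": 0.75}]'

```text
t: 9.72
tool_pos: [0.5188, 0.2279, 0.2054]
tool_rot: [0.002, -3.138, 0.001]
contact_force: [1.5, -0.4, -1.2]
opening: 0.0642
grip_force: 0.0
```

```bash
python3 two.py c .5595 -.1365 .13 .5176 .239 .076 .4274 .306 .116 .434 .1894 .116
```

```text
9.725 [0.5188 0.2279 0.2054] [ 2.4000e-03 -3.1384e+00  8.0000e-04] 0.0
top 220 [ 0.5583 -0.1355  0.1292] [ 0.558  -0.1364] 0.0162
top 202 [0.5159 0.2402 0.0762] [0.5176 0.2405] 0.0176
top 110 [0.4288 0.3072 0.1162] [0.4289 0.3074] 0.0109
scene 274 [ 0.5554 -0.1379  0.1287] [ 0.5567 -0.1374] 0.0165
scene 166 [0.5152 0.237  0.0753] [0.5165 0.2389] 0.0185
scene 78 [0.4261 0.3042 0.115 ] [0.4257 0.3062] 0.012
scene 90 [0.4322 0.1872 0.115 ] [0.4328 0.188 ] 0.0118
```

drive_tool --steps '[{"translation": [0, 0.24, 0.9], "angular": [0, 0, 0], "gripper": 0.75}, {"translation": [0, 0, 0], "angular": [0, 0, 0], "gripper": 0.75}]'

```text
t: 10.07
tool_pos: [0.5175, 0.2351, 0.1667]
tool_rot: [0.003, -3.133, 0.004]
contact_force: [-1.0, -0.3, 0.6]
opening: 0.0641
grip_force: 0.0
```

Run:
```python
from h import *
i=np.load("w.npz");print(-i["R"].T@i["t"]-np.array([.527,.357,.187]))
from station import ctrl;print(ctrl.get_obs()["tool_pos"])
```

```text
[-0.07799113 -0.00072547  0.14189206]
[0.51745962 0.23506954 0.16670856]
```

drive_tool --steps '[{"translation": [-0.03, 0.06, 0.7], "angular": [0, 0, 0], "gripper": 0.75}, {"translation": [0, 0, 0.7], "angular": [0, 0, 0], "gripper": 0.75}, {"translation": [0, 0, 0.7], "angular": [0, 0, 0], "gripper": 0.75}, {"translation": [0, 0, 0.7], "angular": [0, 0, 0], "gripper": 0.75}, {"translation": [0, 0, 0], "angular": [0, 0, 0], "gripper": 0.75}]'

```text
t: 10.7
tool_pos: [0.5201, 0.2368, 0.0573]
tool_rot: [0.0, -3.136, 0.003]
contact_force: [0.9, 0.4, 0.0]
opening: 0.0642
grip_force: 0.0
```

drive_tool --steps '[{"translation": [0, 0, 0], "angular": [0, 0, 0], "gripper": 0.3}, {"translation": [0, 0, 0], "angular": [0, 0, 0], "gripper": 0.2}, {"translation": [0, 0, 0], "angular": [0, 0, 0], "gripper": 0.2}, {"translation": [0, 0, 0], "angular": [0, 0, 0], "gripper": 0.2}]'

```text
t: 11.2
tool_pos: [0.5236, 0.2383, 0.0616]
tool_rot: [-0.001, 3.138, 0.001]
contact_force: [-0.1, -0.9, 7.2]
opening: 0.0321
grip_force: 34.9
```

drive_tool --steps '[{"translation": [0, 0, -0.5], "angular": [0, 0, 0], "gripper": 0.2}, {"translation": [0, 0, -0.9], "angular": [0, 0, 0], "gripper": 0.2}, {"translation": [0, 0, -0.9], "angular": [0, 0, 0], "gripper": 0.2}, {"translation": [0, 0, -0.9], "angular": [0, 0, 0], "gripper": 0.2}, {"translation": [0, -0.7, -0.8], "angular": [0, 0, 0], "gripper": 0.2}, {"translation": [0, -0.9, -0.3], "angular": [0, 0, 0], "gripper": 0.2}, {"translation": [0, -0.9, 0], "angular": [0, 0, 0], "gripper": 0.2}, {"translation": [0, -0.9, 0], "angular": [0, 0, 0], "gripper": 0.2}]'

```text
t: 12.2
tool_pos: [0.5221, 0.1009, 0.2328]
tool_rot: [-0.002, 3.14, 0.0]
contact_force: [-0.1, -0.2, -0.9]
opening: 0.032
grip_force: 35.0
```

drive_tool --steps '[{"translation": [-0.7, -0.85, 0], "angular": [0, 0, 0], "gripper": 0.2}, {"translation": [-0.75, -0.85, 0], "angular": [0, 0, 0], "gripper": 0.2}, {"translation": [-0.75, -0.85, 0], "angular": [0, 0, 0], "gripper": 0.2}, {"translation": [-0.75, -0.85, 0], "angular": [0, 0, 0], "gripper": 0.2}, {"translation": [-0.75, -0.85, 0], "angular": [0, 0, 0], "gripper": 0.2}, {"translation": [0, 0, 0], "angular": [0, 0, 0], "gripper": 0.2}, {"translation": [0, 0, 0], "angular": [0, 0, 0], "gripper": 0.2}]'

```text
t: 13.08
tool_pos: [0.6699, -0.0676, 0.2317]
tool_rot: [0.001, -3.141, -0.001]
contact_force: [-1.1, -0.5, 0.3]
opening: 0.0323
grip_force: 35.0
```

```bash
python3 two.py d; python3 held.py d .015 .16 .22 .667 -.070
```

```text
13.075 [ 0.6699 -0.0676  0.2317] [ 1.0000e-03 -3.1413e+00 -7.0000e-04] 35.04400692530908
top 0.16 64 [ 0.6652 -0.0662] mean xy [ 0.656  -0.0587  0.1809] zmin 0.1708
top 0.19 119 [ 0.6652 -0.0669] mean xy [ 0.6565 -0.0586  0.2044] zmin 0.1904
scene 0.16 116 [ 0.6631 -0.0656] mean xy [ 0.6534 -0.0725  0.1807] zmin 0.1708
scene 0.19 210 [ 0.663  -0.0664] mean xy [ 0.6536 -0.0736  0.2048] zmin 0.19
```

drive_tool --steps '[{"translation": [-0.09, -0.21, 0], "angular": [0, 0, 0], "gripper": 0.2}, {"translation": [0, 0, 0.8], "angular": [0, 0, 0], "gripper": 0.2}, {"translation": [0, 0, 0.8], "angular": [0, 0, 0], "gripper": 0.2}, {"translation": [0, 0, 0.7], "angular": [0, 0, 0], "gripper": 0.2}, {"translation": [0, 0, 0.2], "angular": [0, 0, 0], "gripper": 0.2}, {"translation": [0, 0, 0], "angular": [0, 0, 0], "gripper": 0.2}, {"translation": [0, 0, 0], "angular": [0, 0, 0], "gripper": 0.2}]'

```text
t: 14.05
tool_pos: [0.675, -0.0766, 0.1334]
tool_rot: [-0.001, 3.139, -0.001]
contact_force: [-0.4, -0.2, -1.1]
opening: 0.0324
grip_force: 35.1
```

```bash
python3 two.py e; python3 held.py e .015 .075 .115 .6678 -.0747
```

```text
14.05 [ 0.675  -0.0766  0.1334] [-1.3000e-03  3.1385e+00 -1.1000e-03] 35.05348226171918
top 0.075 55 [ 0.6701 -0.0754] mean xy [ 0.6618 -0.0669  0.0857] zmin 0.0757
top 0.095 59 [ 0.6705 -0.0758] mean xy [ 0.6616 -0.0672  0.1049] zmin 0.0953
scene 0.075 110 [ 0.6684 -0.0751] mean xy [ 0.6588 -0.0822  0.085 ] zmin 0.0751
scene 0.095 110 [ 0.6683 -0.0757] mean xy [ 0.659  -0.0828  0.1052] zmin 0.0951
```

drive_tool --steps '[{"translation": [0.04, 0.02, 0], "angular": [0, 0, 0], "gripper": 0.2}, {"translation": [0, 0, 0.3], "angular": [0, 0, 0], "gripper": 0.2}, {"translation": [0, 0, 0.3], "angular": [0, 0, 0], "gripper": 0.2}, {"translation": [0, 0, 0.3], "angular": [0, 0, 0], "gripper": 0.2}, {"translation": [0, 0, 0.3], "angular": [0, 0, 0], "gripper": 0.2}, {"translation": [0, 0, 0], "angular": [0, 0, 0], "gripper": 0.2}]'

```text
t: 14.9
tool_pos: [0.672, -0.0754, 0.0821]
tool_rot: [0.001, -3.14, -0.001]
contact_force: [0.2, 0.4, -0.9]
opening: 0.0323
grip_force: 35.2
```

drive_tool --steps '[{"translation": [0, 0, 0], "angular": [0, 0, 0], "gripper": 0.55}, {"translation": [0, 0, 0], "angular": [0, 0, 0], "gripper": 0.55}, {"translation": [0, 0, -0.3], "angular": [0, 0, 0], "gripper": 0.55}, {"translation": [0, 0, -0.8], "angular": [0, 0, 0], "gripper": 0.55}, {"translation": [0, 0, -0.9], "angular": [0, 0, 0], "gripper": 0.55}, {"translation": [0, 0, -0.9], "angular": [0, 0, 0], "gripper": 0.55}, {"translation": [0.5, 0.5, -0.3], "angular": [0, 0, 0], "gripper": 0.6}, {"translation": [0.8, 0.85, 0], "angular": [0, 0, 0], "gripper": 0.6}]'

```text
t: 15.9
tool_pos: [0.6215, -0.022, 0.2149]
tool_rot: [0.002, 3.136, -0.001]
contact_force: [-0.2, 0.8, 0.3]
opening: 0.0511
grip_force: 0.0
```

drive_tool --steps '[{"translation": [0.8, 0.9, 0], "angular": [0, 0, 0], "gripper": 0.6}, {"translation": [0.8, 0.9, 0], "angular": [0, 0, 0], "gripper": 0.6}, {"translation": [0.8, 0.9, 0], "angular": [0, 0, 0], "gripper": 0.6}, {"translation": [0.8, 0.9, 0], "angular": [0, 0, 0], "gripper": 0.6}, {"translation": [0.8, 0.9, 0], "angular": [0, 0, 0], "gripper": 0.6}, {"translation": [0.6, 0.65, 0], "angular": [0, 0, 0], "gripper": 0.6}, {"translation": [0, 0, 0], "angular": [0, 0, 0], "gripper": 0.6}, {"translation": [0, 0, 0], "angular": [0, 0, 0], "gripper": 0.6}]'

```text
t: 16.9
tool_pos: [0.4367, 0.184, 0.2122]
tool_rot: [-0.001, 3.14, -0.0]
contact_force: [0.2, -0.8, -0.7]
opening: 0.0512
grip_force: 0.0
```

```bash
python3 two.py f .6678 -.0747 .096 .434 .19 .116 .4274 .306 .116;python3 look.py wf .116 .434 .189
```

```text
16.9 [0.4367 0.184  0.2122] [-1.3000e-03  3.1398e+00 -0.0000e+00] 0.0
top 224 [ 0.6659 -0.0737  0.0957] [ 0.667  -0.0742] 0.0178
top 111 [0.4288 0.307  0.1162] [0.4291 0.3075] 0.0109
scene 249 [ 0.6629 -0.0763  0.0953] [ 0.6636 -0.0754] 0.0181
scene 94 [0.4321 0.1869 0.1151] [0.4324 0.1886] 0.0116
scene 75 [0.4258 0.3045 0.1149] [0.4259 0.305 ] 0.0118
[0.43686207 0.18360004 0.21175365] [ 9.05526461e-04  3.14085539e+00 -1.01802195e-04] [ 0.24 -0.31  1.98 -0.    1.48 -1.33]
685 [0.43269319 0.18995424 0.11442297] ((0.43387719988822937, 0.18984119594097137), 0.011749847792088985)
```

drive_tool --steps '[{"translation": [0.03, 0.09, 0.7], "angular": [0, 0, 0], "gripper": 0.6}, {"translation": [0, 0, 0.7], "angular": [0, 0, 0], "gripper": 0.6}, {"translation": [0, 0, 0.7], "angular": [0, 0, 0], "gripper": 0.6}, {"translation": [0, 0, 0.7], "angular": [0, 0, 0], "gripper": 0.6}, {"translation": [0, 0, 0.4], "angular": [0, 0, 0], "gripper": 0.6}, {"translation": [0, 0, 0], "angular": [0, 0, 0], "gripper": 0.6}]'

```text
t: 17.8
tool_pos: [0.4343, 0.1873, 0.0821]
tool_rot: [-0.0, -3.139, 0.001]
contact_force: [0.4, 1.0, 0.2]
opening: 0.0512
grip_force: 0.0
```

drive_tool --steps '[{"translation": [0, 0, 0], "angular": [0, 0, 0], "gripper": 0.2}, {"translation": [0, 0, 0], "angular": [0, 0, 0], "gripper": 0.1}, {"translation": [0, 0, 0], "angular": [0, 0, 0], "gripper": 0.1}, {"translation": [0, 0, 0], "angular": [0, 0, 0], "gripper": 0.1}]'

```text
t: 18.3
tool_pos: [0.436, 0.1883, 0.0848]
tool_rot: [-0.001, 3.139, 0.002]
contact_force: [-0.9, 0.5, 5.3]
opening: 0.0201
grip_force: 34.5
```

drive_tool --steps '[{"translation": [0, 0, -0.5], "angular": [0, 0, 0], "gripper": 0.1}, {"translation": [0, 0, -0.95], "angular": [0, 0, 0], "gripper": 0.1}, {"translation": [0, 0, -0.95], "angular": [0, 0, 0], "gripper": 0.1}, {"translation": [0, 0, -0.95], "angular": [0, 0, 0], "gripper": 0.1}, {"translation": [0, 0, -0.9], "angular": [0, 0, 0], "gripper": 0.1}, {"translation": [-0.53, -0.83, 0], "angular": [0, 0, 0], "gripper": 0.1}, {"translation": [-0.53, -0.83, 0], "angular": [0, 0, 0], "gripper": 0.1}, {"translation": [-0.53, -0.83, 0], "angular": [0, 0, 0], "gripper": 0.1}]'

```text
t: 19.3
tool_pos: [0.4987, 0.0872, 0.2528]
tool_rot: [0.002, -3.141, 0.001]
contact_force: [1.1, 0.5, -0.4]
opening: 0.0207
grip_force: 34.4
```

drive_tool --steps '[{"translation": [-0.53, -0.83, 0], "angular": [0, 0, 0], "gripper": 0.1}, {"translation": [-0.53, -0.83, 0], "angular": [0, 0, 0], "gripper": 0.1}, {"translation": [-0.53, -0.83, 0], "angular": [0, 0, 0], "gripper": 0.1}, {"translation": [0, 0, 0], "angular": [0, 0, 0], "gripper": 0.1}, {"translation": [0, 0, 0], "angular": [0, 0, 0], "gripper": 0.1}]'

```text
t: 19.92
tool_pos: [0.5617, -0.0109, 0.2526]
tool_rot: [0.001, -3.14, -0.001]
contact_force: [-0.2, 0.0, -0.7]
opening: 0.0209
grip_force: 34.4
```

```bash
python3 two.py g; python3 held.py g .015 .16 .22 .561 -.010
```

```text
19.925 [ 0.5617 -0.0109  0.2526] [ 1.00e-03 -3.14e+00 -7.00e-04] 34.43733975640498
top 0.16 55 [ 0.5605 -0.0102] mean xy [ 0.5524 -0.001   0.1801] zmin 0.1697
top 0.19 88 [ 0.5606 -0.0105] mean xy [ 0.5524 -0.001   0.2054] zmin 0.1905
scene 0.16 139 [ 0.5585 -0.0091] mean xy [ 0.5509 -0.0181  0.1802] zmin 0.1675
scene 0.19 187 [ 0.5586 -0.0094] mean xy [ 0.5509 -0.0187  0.2052] zmin 0.1905
```

drive_tool --steps '[{"translation": [0, -0.05, 0.8], "angular": [0, 0, 0], "gripper": 0.1}, {"translation": [0, 0, 0.8], "angular": [0, 0, 0], "gripper": 0.1}, {"translation": [0, 0, 0.7], "angular": [0, 0, 0], "gripper": 0.1}, {"translation": [0, 0, 0.2], "angular": [0, 0, 0], "gripper": 0.1}, {"translation": [0, 0, 0], "angular": [0, 0, 0], "gripper": 0.1}, {"translation": [0, 0, 0], "angular": [0, 0, 0], "gripper": 0.1}]'

```text
t: 20.78
tool_pos: [0.5632, -0.0132, 0.1552]
tool_rot: [-0.002, 3.139, -0.001]
contact_force: [-0.4, 0.2, -0.2]
opening: 0.0209
grip_force: 34.5
```

```bash
python3 two.py i; python3 held.py i .015 .075 .115 .56 -.0118
```

```text
20.775 [ 0.5632 -0.0132  0.1552] [-1.7000e-03  3.1387e+00 -7.0000e-04] 34.452009700471535
top 0.075 42 [ 0.5623 -0.0124] mean xy [ 0.5549 -0.0027  0.0842] zmin 0.0751
top 0.095 42 [ 0.5626 -0.0126] mean xy [ 0.5549 -0.002   0.105 ] zmin 0.0951
scene 0.075 104 [ 0.5605 -0.012 ] mean xy [ 0.5529 -0.0211  0.085 ] zmin 0.075
scene 0.095 103 [ 0.5603 -0.0122] mean xy [ 0.5526 -0.0215  0.1052] zmin 0.0954
```

drive_tool --steps '[{"translation": [0.035, 0.01, 0], "angular": [0, 0, 0], "gripper": 0.1}, {"translation": [0, 0, 0.3], "angular": [0, 0, 0], "gripper": 0.1}, {"translation": [0, 0, 0.3], "angular": [0, 0, 0], "gripper": 0.1}, {"translation": [0, 0, 0.3], "angular": [0, 0, 0], "gripper": 0.1}, {"translation": [0, 0, 0.3], "angular": [0, 0, 0], "gripper": 0.1}, {"translation": [0, 0, 0], "angular": [0, 0, 0], "gripper": 0.1}]'

```text
t: 21.62
tool_pos: [0.561, -0.0129, 0.1048]
tool_rot: [0.001, -3.141, -0.0]
contact_force: [0.9, 0.7, -0.6]
opening: 0.0201
grip_force: 34.8
```

drive_tool --steps '[{"translation": [0, 0, 0], "angular": [0, 0, 0], "gripper": 0.45}, {"translation": [0, 0, 0], "angular": [0, 0, 0], "gripper": 0.45}, {"translation": [0, 0, -0.3], "angular": [0, 0, 0], "gripper": 0.45}, {"translation": [0, 0, -0.8], "angular": [0, 0, 0], "gripper": 0.45}, {"translation": [0, 0, -0.9], "angular": [0, 0, 0], "gripper": 0.5}, {"translation": [0.1, 0.4, -0.65], "angular": [0, 0, 0], "gripper": 0.6}, {"translation": [0.4, 0.9, 0], "angular": [0, 0, 0], "gripper": 0.6}, {"translation": [0.4, 0.95, 0], "angular": [0, 0, 0], "gripper": 0.6}]'

```text
t: 22.62
tool_pos: [0.525, 0.0778, 0.2132]
tool_rot: [0.001, 3.139, 0.0]
contact_force: [0.4, 0.3, -0.3]
opening: 0.0506
grip_force: 0.0
```

drive_tool --steps '[{"translation": [0.4, 0.95, 0], "angular": [0, 0, 0], "gripper": 0.6}, {"translation": [0.4, 0.95, 0], "angular": [0, 0, 0], "gripper": 0.6}, {"translation": [0.4, 0.95, 0], "angular": [0, 0, 0], "gripper": 0.6}, {"translation": [0.4, 0.95, 0], "angular": [0, 0, 0], "gripper": 0.6}, {"translation": [0.4, 0.95, 0], "angular": [0, 0, 0], "gripper": 0.6}, {"translation": [0.4, 0.95, 0], "angular": [0, 0, 0], "gripper": 0.6}, {"translation": [0, 0, 0], "angular": [0, 0, 0], "gripper": 0.6}, {"translation": [0, 0, 0], "angular": [0, 0, 0], "gripper": 0.6}]'

```text
t: 23.62
tool_pos: [0.4289, 0.3048, 0.2119]
tool_rot: [-0.002, 3.141, -0.0]
contact_force: [-0.3, -0.4, -0.2]
opening: 0.0512
grip_force: 0.0
```

```bash
python3 two.py k .56 -.0118 .136;python3 look.py wk .116 .4274 .306
```

```text
23.625 [0.4289 0.3048 0.2119] [-1.5000e-03  3.1407e+00 -1.0000e-04] 0.0
top 112 [ 0.5585 -0.0099  0.1355] [ 0.559  -0.0096] 0.0116
scene 116 [ 0.5556 -0.0132  0.1352] [ 0.5564 -0.0123] 0.0115
[0.42913352 0.30426514 0.21163166] [ 8.47042515e-04  3.14109957e+00 -1.26916322e-04] [ 0.48 -0.17  1.86 -0.    1.45 -1.09]
678 [0.42649308 0.30745834 0.11440974] ((0.42752036452293396, 0.30759695172309875), 0.011673240922391415)
```

drive_tool --steps '[{"translation": [0.01, 0.03, 0.7], "angular": [0, 0, 0], "gripper": 0.6}, {"translation": [0, 0, 0.7], "angular": [0, 0, 0], "gripper": 0.6}, {"translation": [0, 0, 0.7], "angular": [0, 0, 0], "gripper": 0.6}, {"translation": [0, 0, 0.7], "angular": [0, 0, 0], "gripper": 0.6}, {"translation": [0, 0, 0.4], "angular": [0, 0, 0], "gripper": 0.6}, {"translation": [0, 0, 0], "angular": [0, 0, 0], "gripper": 0.6}]'

```text
t: 24.52
tool_pos: [0.4277, 0.3054, 0.0821]
tool_rot: [-0.0, -3.139, 0.002]
contact_force: [0.2, 0.5, -1.3]
opening: 0.0513
grip_force: 0.0
```

drive_tool --steps '[{"translation": [0, 0, 0], "angular": [0, 0, 0], "gripper": 0.2}, {"translation": [0, 0, 0], "angular": [0, 0, 0], "gripper": 0.1}, {"translation": [0, 0, 0], "angular": [0, 0, 0], "gripper": 0.1}, {"translation": [0, 0, 0], "angular": [0, 0, 0], "gripper": 0.1}]'

```text
t: 25.02
tool_pos: [0.4293, 0.3069, 0.0849]
tool_rot: [-0.001, 3.139, 0.002]
contact_force: [-0.5, 1.1, 5.2]
opening: 0.0206
grip_force: 34.5
```

drive_tool --steps '[{"translation": [0, 0, -0.5], "angular": [0, 0, 0], "gripper": 0.1}, {"translation": [0, 0, -0.95], "angular": [0, 0, 0], "gripper": 0.1}, {"translation": [0, 0, -0.95], "angular": [0, 0, 0], "gripper": 0.1}, {"translation": [0, 0, -0.95], "angular": [0, 0, 0], "gripper": 0.1}, {"translation": [0, 0, -0.95], "angular": [0, 0, 0], "gripper": 0.1}, {"translation": [-0.42, -0.92, 0], "angular": [0, 0, 0], "gripper": 0.1}, {"translation": [-0.42, -0.92, 0], "angular": [0, 0, 0], "gripper": 0.1}, {"translation": [-0.42, -0.92, 0], "angular": [0, 0, 0], "gripper": 0.1}]'

```text
t: 26.02
tool_pos: [0.4786, 0.1948, 0.2547]
tool_rot: [0.002, -3.141, 0.001]
contact_force: [1.1, -0.8, -1.4]
opening: 0.0207
grip_force: 34.4
```

drive_tool --steps '[{"translation": [-0.42, -0.92, 0], "angular": [0, 0, 0], "gripper": 0.1}, {"translation": [-0.42, -0.92, 0], "angular": [0, 0, 0], "gripper": 0.1}, {"translation": [-0.42, -0.92, 0], "angular": [0, 0, 0], "gripper": 0.1}, {"translation": [-0.42, -0.92, 0], "angular": [0, 0, 0], "gripper": 0.1}, {"translation": [-0.42, -0.92, 0], "angular": [0, 0, 0], "gripper": 0.1}, {"translation": [-0.42, -0.92, 0], "angular": [0, 0, 0], "gripper": 0.1}, {"translation": [-0.42, -0.92, 0], "angular": [0, 0, 0], "gripper": 0.1}, {"translation": [-0.42, -0.92, 0], "angular": [0, 0, 0], "gripper": 0.1}]'

```text
t: 27.02
tool_pos: [0.6133, -0.0996, 0.2544]
tool_rot: [0.001, -3.14, -0.001]
contact_force: [0.6, 0.9, -0.2]
opening: 0.0206
grip_force: 34.4
```

drive_tool --steps '[{"translation": [-0.42, -0.92, 0], "angular": [0, 0, 0], "gripper": 0.1}, {"translation": [0, 0, 0], "angular": [0, 0, 0], "gripper": 0.1}, {"translation": [0, 0, 0], "angular": [0, 0, 0], "gripper": 0.1}, {"translation": [0, 0, 0], "angular": [0, 0, 0], "gripper": 0.1}]'

```text
t: 27.52
tool_pos: [0.6298, -0.1342, 0.2551]
tool_rot: [0.003, -3.141, -0.0]
contact_force: [0.2, 0.2, -0.0]
opening: 0.0205
grip_force: 34.5
```

```bash
python3 two.py m; python3 held.py m .015 .165 .23 .63 -.135
```

```text
27.525 [ 0.6298 -0.1342  0.2551] [ 2.9000e-03 -3.1412e+00 -5.0000e-04] 34.49993993388489
top 0.165 100 [ 0.6294 -0.1342] mean xy [ 0.6217 -0.1251  0.184 ] zmin 0.1701
top 0.1975 213 [ 0.63   -0.1345] mean xy [ 0.6227 -0.1272  0.2184] zmin 0.1975
scene 0.165 185 [ 0.6275 -0.1335] mean xy [ 0.6178 -0.1403  0.1847] zmin 0.1694
scene 0.1975 346 [ 0.6278 -0.1337] mean xy [ 0.6194 -0.1395  0.2177] zmin 0.1977
```

drive_tool --steps '[{"translation": [-0.03, -0.07, 0.6], "angular": [0, 0, 0], "gripper": 0.1}, {"translation": [0, 0, 0.8], "angular": [0, 0, 0], "gripper": 0.1}, {"translation": [0, 0, 0.8], "angular": [0, 0, 0], "gripper": 0.1}, {"translation": [0, 0, 0.3], "angular": [0, 0, 0], "gripper": 0.1}, {"translation": [0, 0, 0], "angular": [0, 0, 0], "gripper": 0.1}, {"translation": [0, 0, 0], "angular": [0, 0, 0], "gripper": 0.1}]'

```text
t: 28.38
tool_pos: [0.6324, -0.1382, 0.1573]
tool_rot: [-0.001, 3.139, -0.002]
contact_force: [-0.0, 0.0, -0.6]
opening: 0.0207
grip_force: 34.5
```

```bash
python3 two.py n; python3 held.py n .015 .075 .115 .6315 -.1369
```

```text
28.375 [ 0.6324 -0.1382  0.1573] [-1.5000e-03  3.1388e+00 -1.5000e-03] 34.50974188512191
top 0.075 54 [ 0.6321 -0.1381] mean xy [ 0.6241 -0.129   0.0855] zmin 0.076
top 0.095 67 [ 0.6322 -0.1383] mean xy [ 0.6251 -0.1286  0.1053] zmin 0.0951
scene 0.075 115 [ 0.6303 -0.1378] mean xy [ 0.6207 -0.1446  0.0852] zmin 0.0753
scene 0.095 121 [ 0.6304 -0.1378] mean xy [ 0.6207 -0.1446  0.1054] zmin 0.095
```

drive_tool --steps '[{"translation": [-0.01, 0.03, 0], "angular": [0, 0, 0], "gripper": 0.1}, {"translation": [0, 0, 0.3], "angular": [0, 0, 0], "gripper": 0.1}, {"translation": [0, 0, 0.3], "angular": [0, 0, 0], "gripper": 0.1}, {"translation": [0, 0, 0.35], "angular": [0, 0, 0], "gripper": 0.1}, {"translation": [0, 0, 0.3], "angular": [0, 0, 0], "gripper": 0.1}, {"translation": [0, 0, 0], "angular": [0, 0, 0], "gripper": 0.1}]'

```text
t: 29.22
tool_pos: [0.6319, -0.1369, 0.1049]
tool_rot: [-0.001, 3.142, -0.0]
contact_force: [-0.1, 0.2, -1.4]
opening: 0.0203
grip_force: 34.8
```

drive_tool --steps '[{"translation": [0, 0, 0], "angular": [0, 0, 0], "gripper": 0.45}, {"translation": [0, 0, 0], "angular": [0, 0, 0], "gripper": 0.45}, {"translation": [0, 0, -0.3], "angular": [0, 0, 0], "gripper": 0.45}, {"translation": [0, 0, -0.8], "angular": [0, 0, 0], "gripper": 0.45}, {"translation": [0, 0, -0.9], "angular": [0, 0, 0], "gripper": 0.45}, {"translation": [0, 0, -0.9], "angular": [0, 0, 0], "gripper": 0.45}, {"translation": [0.9, 0.3, -0.3], "angular": [0, 0, 0], "gripper": 0.45}, {"translation": [0.9, 0.3, 0], "angular": [0, 0, 0], "gripper": 0.45}]'

```text
t: 30.22
tool_pos: [0.5601, -0.1131, 0.2365]
tool_rot: [-0.001, 3.137, -0.002]
contact_force: [0.1, -0.1, 0.1]
opening: 0.0386
grip_force: 0.0
```

drive_tool --steps '[{"translation": [0.9, 0.6, 0], "angular": [0, 0, 0], "gripper": 0.45}, {"translation": [0.9, 0.6, 0], "angular": [0, 0, 0], "gripper": 0.45}, {"translation": [0.9, 0.6, 0], "angular": [0, 0, 0], "gripper": 0.45}, {"translation": [0, 0.6, 0], "angular": [0, 0, 0], "gripper": 0.45}, {"translation": [0, 0.6, 0], "angular": [0, 0, 0], "gripper": 0.45}, {"translation": [0, 0, 0], "angular": [0, 0, 0], "gripper": 0.45}, {"translation": [0, 0, 0], "angular": [0, 0, 0], "gripper": 0.45}]'

```text
t: 31.1
tool_pos: [0.4518, 0.0067, 0.2339]
tool_rot: [-0.001, 3.141, -0.001]
contact_force: [0.4, -0.1, -0.0]
opening: 0.0385
grip_force: 0.0
```

```bash
python3 two.py z .6315 -.1369 .136 .56 -.0118 .136 .5595 -.1365 .13 .628 -.01 .13 .6678 -.0747 .096 .5237 -.074 .096
python3 - <<'E'
import cv2;a=cv2.imread("pics/z_top.png");b=cv2.imread("pics/z_scene.png")
cv2.imwrite("pics/zz.png",cv2.hconcat([cv2.resize(a[120:370,340:540],(400,500)),cv2.resize(b[200:450,300:500],(400,500))]))
E
```

```text
31.1 [0.4518 0.0067 0.2339] [-1.2000e-03  3.1407e+00 -9.0000e-04] 0.0
top 106 [ 0.63   -0.1347  0.1358] [ 0.6297 -0.1363] 0.0124
top 93 [ 0.5591 -0.0082  0.1356] [ 0.5595 -0.0097] 0.0113
top 206 [ 0.63   -0.0098  0.129 ] [ 0.6303 -0.0106] 0.016
top 225 [ 0.6659 -0.0736  0.0956] [ 0.6669 -0.075 ] 0.0183
scene 134 [ 0.6271 -0.1374  0.1351] [ 0.628  -0.1377] 0.0121
scene 110 [ 0.5557 -0.0129  0.1352] [ 0.5561 -0.0119] 0.0115
scene 276 [ 0.5553 -0.138   0.1288] [ 0.5567 -0.1367] 0.0168
scene 198 [ 0.6272 -0.0123  0.1287] [ 0.6289 -0.0121] 0.0177
scene 247 [ 0.663  -0.0763  0.0955] [ 0.6635 -0.0757] 0.0183
scene 286 [ 0.5214 -0.0759  0.0955] [ 0.5224 -0.0747] 0.0182
```

View pics/zz.png

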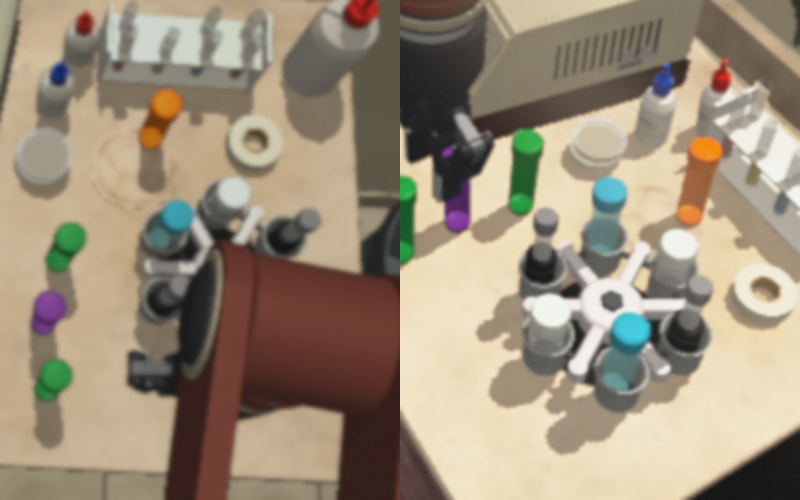

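All six tubes are seated in pairs across the hub: the caps are at 136, 130 and 96 mm, and each pair is 141–145 mm apart. The arm is clear of everything, so I'm handing it in.

```bash
python3 -c "
from station import ctrl;print(ctrl.finish_job())"
```

```text
the job is handed in; nothing more can be done
None
```

I put all four loose tubes upright and fully down in the rotor, each straight across the hub from its own kind, and handed the job in at about 31 s; the hand-in returned no verdict.

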